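# Index the carving stand to its marked line and latch it

### The arm

A 6-joint arm with a two-finger parallel gripper is mounted at the origin on a cart in front of the work surface, level with it; the furniture and walls round the work are solid. World frame = base frame: x ahead of the robot, y to its left, z up, the work surface at z = 0. Lengths are in m, angles in rad, forces in N, time in s.
With the tool pointing down it reaches from about 0.4 to 0.825 m from the base axis. Payload 7 kg.
Tool frame: the origin (TCP) lies at the very end of the fingers, on their centre line; the grasp point (between the pads) lies 19 mm behind it; z points along the fingers, y is the line along which they close (so a half turn about z gives the same grasp; the last joint's range is limited). The gripper opens to 85 mm and grips with 20 to 120 N. Pads are 22 mm wide; open, the fingers measure 114 mm over their backs; the gripper's body (76 mm by 85 mm) begins 54 mm behind the grasp point. The pads swing forward as they close: fully open they stand 13 mm farther back than shut.
Start: joints at [1.445, 0.359, 0.012, 0, -1.224, -0.288], TCP at [0.271, 0.618, 0.209] pointing down, gripper open.
Joint ranges: [-3.07, 3.07], [-1.43, 2.12], [-1.02, 1.25], [-3.03, 1.67], [-3.05, -0], [-3.03, 3.03]. Speed limits (rad/s): [2.39, 2.39, 3.01, 3.14, 3.14, 3.14].

### API

Orientations are given as a unit quaternion [w, x, y, z].
In Python, from rig import monitor, eyes, robot, silhouettes, spot_point gives the robot as it stands. The module is installed in compiled form; this text tells all that it offers.
- The arm moves only by the shell command python3 -m pendant 'ROWS' [FORCE]. ROWS is JSON, a list that holds one entry, the list of rows, each a list of 7 numbers: the shift along the tool's x, y, z in units of 40 mm (1.0 is 40 mm), then the turn, a rotation vector about the tool's x, y, z in units of 5 degrees (1.0 is 5 degrees), then the finger opening in mm, from 0 to 85.4. In form: [[[dx, dy, dz, rx, ry, rz, hand], ...]]. A call has 1 to 20 rows; each row is the pose to reach, as a shift and turn from the pose commanded when the call began, along the tool's axes at that moment; what a row does not reach only later rows make up. A row lasts 1/12 s, in which the tool goes at most 41.7 mm and 7.16 degrees, less where a joint would pass 70% of its speed; a pose out of reach is approached as far as the arm can. A call with a gripper value outside its range is refused whole. The fingers move at their own pace and stop on an object; FORCE is the grip in N (left out, the last holds). Time passes only in rows, so rows that repeat a pose let the fingers close. It gives the time, the measured TCP pose, the force, the opening and the grip force at its end, in the units of the state.
- monitor.state(): the state, without advancing time (a new reading comes with each control period).
- eyes.snapshot(name): name is "scene" or "top" or "wrist"; returns (picture, depth): 384x512x3 uint8, red, green, blue; 384x512 float32, m along the optical axis (not along the pixel's ray), 0 where there is no reading.
- eyes.calibration(name): a dict with "camera_matrix" (3x3 intrinsics, pixels), "R" (3x3) and "t" (3): a world point X has camera coordinates R X + t; the wrist camera has in their place "tool_from_camera" (4x4, takes a point from camera to tool coordinates, whose origin is the TCP and whose axes are the flange's). Camera axes: x right, y down, z forward; pixel columns grow to the right and rows downward; lengths in m; the calibration is good to about 2 mm. A picture is of the moment at which its call begins: read the wrist's pose just before it. calibration takes no time and is no camera call.
- robot.job_done(): hands the job in; it is judged then, once.
Trained networks look in the newest picture that a camera, given by its name, has taken for a name from the list of things; names that differ only in an ending like _2 or _b are one class to them, and where a whole thing is asked for, a point or a joint stands for the part that bears it (a point fixed in the world has none). Each returns a list of dicts, best first, with "score" (0 to 1); they miss things now and then, are a little off and sometimes report something else, mostly with a low value. They report only what shows in the picture. A call takes as long as a camera call.
- silhouettes(camera, name): "pixels" (384x512 bool, what is visible of it).
- spot_point(camera, name): "position" ([x, y, z] in m, in world coordinates, good to about 4 mm: a listed point, or the origin of a listed thing).
The state is a dict: "clock": time; "joints": joint angles; "qd": joint speeds; "joint_torque": joint torques, N m; "tcp_pos": TCP position; "eef_rot": TCP orientation; "ft_force": force on the tool from outside, world axes, zero at the start; "wrist_torque": the same for the moment, N m; "gripper_width": opening from 0.0 (shut) to 1.0 (fully open); "finger_force": force on a finger pad.
Only numpy, scipy, OpenCV 4.12 (cv2) and the standard library are available. Lean on these libraries where they do the work, as an engineer would, in place of code of your own. Each camera call takes 0.05 s, during which the arm holds its last target. There are 200 camera calls.

### The job

The stool leg in the carving stand has to be locked for its next flute: turn the big index wheel by its rim until the white line painted across the rim, wherever it is now, stands at the very top, then press the red latch lever down until its roller sits fully home in the notch and locks the wheel there. The leg is freshly varnished, so do not touch it, and leave the sanding block and the try square as they lie.

Things in the scene. Friction and masses are not known exactly. Their poses are not given: they have to be found in the camera images.
- carving_stand: Green and steel stand fixed on the bench: headstock left, tailstock right, leg between. Origin on the bench under the wheel's middle; y along the spindle to the wheel's free left end, x away from the robot, z up. Spans y +33 to -500 mm. Spindle axis 128 mm high. Headstock y -50 to -114 mm, 170 mm high, 38 mm clear of the wheel. Latch post at x 75, y -132 mm, 217 mm high. Nothing is over the wheel.
- index_wheel (a joint): Angle of the rotor (wheel, spindle, notched plate and leg in one), rad: 0 or any whole turn = white line at the very top; grows as the wheel's top moves away from the robot (stand's +x). No end stops. Runs freely with a little drag (about 0.02 Nm): let go at rest it stays, let go fast it coasts on. Starts between 1.5 and 4.7 (line in the lower half).
- wheel_hub (a point): Centre of the index wheel, 128 mm above the bench; turns with it. Dark steel disc with green sides, radius 85 mm, 24 mm wide along the spindle (stand's y -12 to +12 mm), top 213 mm above the bench: the rim can be pinched across its two sides from above. A thin brass stroke marks every 30 degrees, the broad white line one place.
- wheel_mark (a point): White painted line, 10 mm broad, across the full 24 mm of the rim and 20 mm down both sides; this point is its middle on the rim, 85 mm from the axis, and turns with the wheel. Its z axis points outward through the line (straight up when the line is at the top).
- latch_lever (a joint): Latch lever, rad: 0 = roller home in a notch; about 0.115 = roller on the plate between notches; grows as the front rises. Starts 0.28 to 0.5; a stiff pivot keeps it where left (1 to 2 N at the pad moves it). 12 V-notches 30 degrees apart, one under the roller when the line is at the top; pressed with 5 to 15 N the roller enters and draws the wheel exact if it is within 0.1 rad.
- latch_pad (a point): Middle of the upper face of the red press pad on the lever's front end: 62 mm along the lever, 24 wide, 12 thick. The lever moves in the stand's plane y = -132 mm about a pivot at x = 75, z = 206 mm; the pad's middle is 160 mm before and 14 mm above the pivot when home (x = -85, z = 220 mm of the stand) and swings up with the lever. Nothing is under the pad.
- stool_leg: Dark varnished stool leg between the centres, right of the notched plate, turning with the wheel: 236 mm long, up to 44 mm square (62 mm over corners), from y = -149 to -385 mm of the stand, its top at most 160 mm above the bench. Not to be touched. Origin on the axis at its left end.
- sanding_block: Brown cork sanding block, 62 x 110 x 36 mm, lying loose behind the headstock; not part of the job. Origin under its middle.
- try_square: try square, wooden stock and steel blade, 115 x 206 x 17 mm, lying on the right; loose, not part of the job. Origin under its middle.

How it is judged:
By the outcome, as a careful person would: the job done as asked, in the order asked, and still so for the second after the job is handed in, with the robot touching nothing.
It also fails if it takes over 64 s, if anything falls off the work surface, if the arm or the gripper's body presses on something with over 40 N, if the wrist force passes 120 N, or if a joint passes its speed limit or range.

## Working session

There is one attempt and no reset: what is moved stays moved. The work goes in short steps, Python scripts to look and compute and a shell command to move; the robot and the scene stay as the last step left them, time stands still between calls to the robot, and variables do not carry over. Pictures are saved under pics/ and viewed, at most 10 in all, crops included, and the job is handed in when it is done.

```bash
mkdir -p pics; cat > h.py <<'E'
import numpy as np, cv2
from rig import monitor, eyes, robot, silhouettes, spot_point
from scipy.spatial.transform import Rotation as Ro
def R(q): return Ro.from_quat([q[1],q[2],q[3],q[0]]).as_matrix()
def save(p,n): cv2.imwrite('pics/'+n+'.png',p[:,:,::-1])
E
python3 - <<'E'
from h import *
s=monitor.state(); print({k:np.round(v,3).tolist() for k,v in s.items()})
ims=[]
for c in ['scene','top']:
    p,d=eyes.snapshot(c); ims.append(p)
    for n in ['carving_stand','wheel_hub','wheel_mark','latch_pad','stool_leg','sanding_block','try_square']:
        r=spot_point(c,n); print(c,n,[(round(a['score'],2),np.round(a['position'],3).tolist()) for a in r[:2]])
save(cv2.resize(np.vstack(ims),(800,1200))[:600],'a'); save(cv2.resize(ims[1],(800,600)),'b')
print(np.round(R(s['eef_rot']),3))
E
```

```text
{'clock': 0.0, 'joints': [1.445, 0.359, 0.011, -0.0, -1.224, -0.288], 'qd': [0.001, 0.001, 0.002, 0.002, -0.0, 0.001], 'joint_torque': [0.001, -58.333, 29.34, 6.936, -0.006, -0.0], 'tcp_pos': [0.271, 0.618, 0.208], 'eef_rot': [0.001, 0.979, -0.205, -0.0], 'ft_force': [0.161, 0.494, 0.362], 'wrist_torque': [0.025, 0.001, 0.053], 'finger_force': 0.0, 'gripper_width': 1.001}
scene carving_stand [(0.69, [0.567, 0.011, 0.004])]
scene wheel_hub [(0.75, [0.563, 0.012, 0.127])]
scene wheel_mark [(0.74, [0.507, 0.024, 0.064])]
scene latch_pad [(0.59, [0.469, -0.101, 0.284])]
scene stool_leg [(0.72, [0.531, -0.134, 0.128])]
scene sanding_block []
scene try_square [(0.78, [0.427, -0.61, -0.008])]
top carving_stand [(0.78, [0.563, 0.012, 0.001])]
top wheel_hub [(0.63, [0.566, 0.012, 0.128])]
top wheel_mark [(0.8, [0.51, 0.025, 0.069])]
top latch_pad [(0.93, [0.469, -0.103, 0.286])]
top stool_leg [(0.61, [0.533, -0.137, 0.128])]
top sanding_block [(0.6, [0.705, -0.043, -0.002])]
top try_square [(0.62, [0.423, -0.608, -0.002])]
[[ 0.916 -0.402 -0.001]
 [-0.402 -0.916 -0.002]
 [ 0.     0.002 -1.   ]]
```

View pics/a.png

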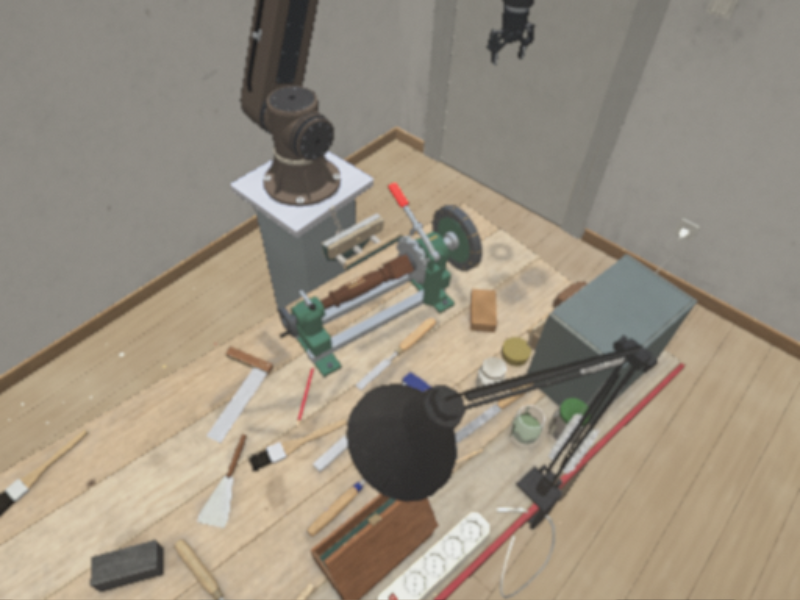

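View pics/b.png

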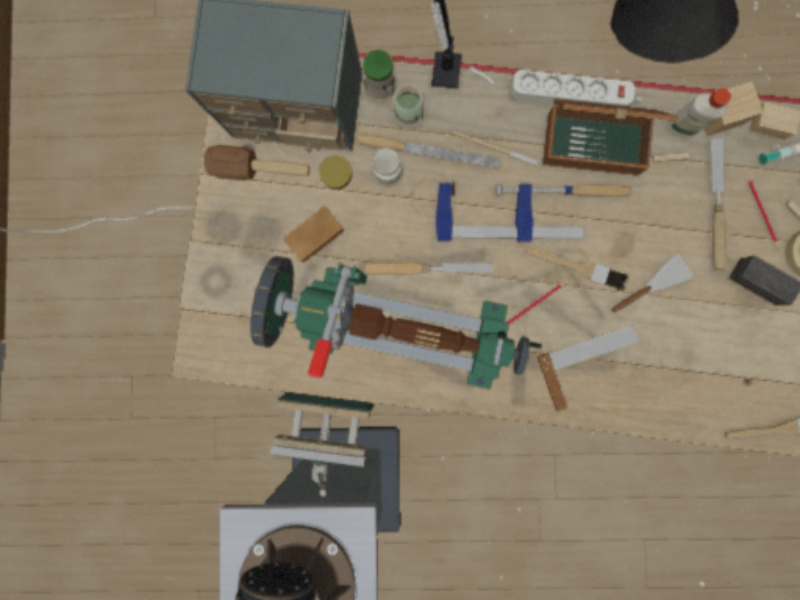

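The pictures show the wheel at about (272,302) in the top view, the red pad at (318,358) and the leg to their right. The stand is yawed about -12.5°. The line is at about 3.89 rad, so it needs +137°. I'll go above the wheel first.

```bash
python3 -m pendant '[[[3,2.5,-2.3,0,0,-0.5,50],[12.8,10.9,-2.3,0,0,-2.24,50],[12.8,10.9,-2.3,0,0,-2.24,50],[12.8,10.9,-2.3,0,0,-2.24,50],[12.8,10.9,-2.3,0,0,-2.24,50],[12.8,10.9,-2.3,0,0,-2.24,50],[12.8,10.9,-2.3,0,0,-2.24,50],[12.8,10.9,-2.3,0,0,-2.24,50],[12.8,10.9,-2.3,0,0,-2.24,50],[12.8,10.9,-2.3,0,0,-2.24,50],[12.8,10.9,-2.3,0,0,-2.24,50],[12.8,10.9,-2.3,0,0,-2.24,50],[12.8,10.9,-2.3,0,0,-2.24,50],[12.8,10.9,-2.3,0,0,-2.24,50],[12.8,10.9,-2.3,0,0,-2.24,50],[12.8,10.9,-2.3,0,0,-2.24,50],[12.8,10.9,-2.3,0,0,-2.24,50],[12.8,10.9,-2.3,0,0,-2.24,50],[12.8,10.9,-2.3,0,0,-2.24,50],[12.8,10.9,-2.3,0,0,-2.24,50]]]' 30
cat > look.py <<'E'
from h import *
import sys
s=monitor.state(); M=R(s['eef_rot']); t=np.array(s['tcp_pos'])
print('clock',s['clock'],'tcp',np.round(t,4),'tx',np.round(M[:,0],3),'tz',np.round(M[:,2],3),'J',np.round(s['joints'],2),'F',np.round(s['ft_force'],1))
for c in sys.argv[2:]:
    p,d=eyes.snapshot(c); save(cv2.resize(p,(800,600)),sys.argv[1]+c)
    for n in ['wheel_hub','wheel_mark','latch_pad','stool_leg','carving_stand']:
        print(c,n,[(round(a['score'],2),np.round(a['position'],4).tolist()) for a in spot_point(c,n)[:1]])
    if c=='wrist':
        C=eyes.calibration(c);K=C['camera_matrix'];T=C['tool_from_camera']
        v,u=np.mgrid[:384,:512]
        P=np.stack([(u-K[0,2])/K[0,0]*d,(v-K[1,2])/K[1,1]*d,d],-1).reshape(-1,3)
        P=(P@T[:3,:3].T+T[:3,3])@M.T+t; P=P[d.ravel()>0.02]
        # wheel rim: points above headstock height near hub, z .20-.22
        e=P[(abs(P[:,2]-.208)<.008)&(np.hypot(P[:,0]-.5645,P[:,1]-.012)<.05)]
        print(len(e),e.mean(0),e.min(0),e.max(0))
        if len(e)>50: print('rect',cv2.minAreaRect((e[:,:2]*1000).astype(np.float32)))
E
python3 look.py c wrist scene
```

```text
clock: 2.47
tcp_pos: [0.5646, 0.0132, 0.301]
eef_rot: [-0.0, 0.994, -0.109, -0.0]
ft_force: [-0.1, 0.5, -0.7]
gripper_width: 0.583
finger_force: 0.0
clock 2.4667 tcp [0.5646 0.0132 0.301 ] tx [ 0.976 -0.217 -0.   ] tz [-0.  0. -1.] J [ 0.37  0.13 -0.08 -0.   -1.36  0.98] F [-0.1  0.5 -0.7]
wrist wheel_hub [(0.88, [0.5652, 0.0112, 0.1275])]
wrist wheel_mark []
wrist latch_pad [(0.76, [0.4697, -0.105, 0.2822])]
wrist stool_leg [(0.75, [0.533, -0.1342, 0.1289])]
wrist carving_stand [(0.72, [0.5661, 0.0124, -0.0001])]
2337 [0.5686598  0.01070991 0.2080417 ] [ 0.52024728 -0.0086492   0.20000559] [0.6089429  0.03230404 0.21364194]
rect ((564.53466796875, 11.532136917114258), (23.872859954833984, 88.6438980102539), 76.75989532470703)
scene wheel_hub [(0.75, [0.5671, 0.0124, 0.1269])]
scene wheel_mark [(0.85, [0.5084, 0.0249, 0.0688])]
scene latch_pad [(0.68, [0.4688, -0.102, 0.2823])]
scene stool_leg [(0.92, [0.5295, -0.131, 0.1298])]
scene carving_stand [(0.95, [0.5669, 0.0117, 0.0001])]
```

```bash
python3 -m pendant '[[[-0.5,0.04,0.5,0,2,0.15,50],[-1.07,0.04,1.5,0,3.4,0.15,50],[-1.07,0.04,1.8,0,4.6,0.15,50],[-1.07,0.04,1.8,0,4.6,0.15,50],[-1,0.04,2,0,4.6,0.15,50],[-0.8,0.04,2.4,0,4.6,0.15,50],[-0.6,0.04,2.87,0,4.6,0.15,50],[-0.6,0.04,2.87,0,4.6,0.15,50],[-0.6,0.04,2.87,0,4.6,0.15,50]]]'
python3 look.py d
```

```text
clock: 3.82
tcp_pos: [0.5407, 0.0158, 0.1857]
eef_rot: [0.023, 0.973, -0.113, 0.197]
ft_force: [-0.3, -0.2, 1.4]
gripper_width: 0.584
finger_force: 0.0
clock 3.8167 tcp [0.5407 0.0158 0.1857] tx [ 0.896 -0.212  0.389] tz [ 0.379 -0.089 -0.921] J [ 0.57 -0.08 -0.83  0.52 -0.59  0.37] F [-0.3 -0.2  1.4]
```

```bash
python3 -m pendant '[[[0,0,0,0,0,0,10],[0,0,0,0,0,0,10],[0,0,0,0,0,0,10],[0,0,0,0,0,0,10],[0,0,0,0,0,0,10],[0,0,0,0,0,0,10]]]' 30
python3 look.py d scene
```

```text
clock: 4.32
tcp_pos: [0.5412, 0.0167, 0.1867]
eef_rot: [0.022, 0.973, -0.113, 0.198]
ft_force: [-0.6, -0.9, 0.3]
gripper_width: 0.118
finger_force: 0.0
clock 4.3167 tcp [0.5412 0.0167 0.1867] tx [ 0.896 -0.212  0.391] tz [ 0.381 -0.087 -0.92 ] J [ 0.57 -0.08 -0.83  0.52 -0.59  0.37] F [-0.6 -0.9  0.3]
scene wheel_hub [(0.78, [0.5644, 0.0138, 0.127])]
scene wheel_mark [(0.59, [0.5094, 0.0247, 0.067])]
scene latch_pad [(0.59, [0.4685, -0.104, 0.2825])]
scene stool_leg [(0.55, [0.5288, -0.1342, 0.1282])]
scene carving_stand [(0.93, [0.5647, 0.0084, 0.0003])]
```

```bash
python3 - <<'E'
from h import *
p,d=eyes.snapshot('wrist');q,_=eyes.snapshot('scene')
a=cv2.resize(p,(400,300));b=cv2.resize(q[100:220,220:380],(400,300),interpolation=cv2.INTER_CUBIC)
save(np.hstack([a,b]),'e')
E
```

```text
(no output)
```

View pics/e.png

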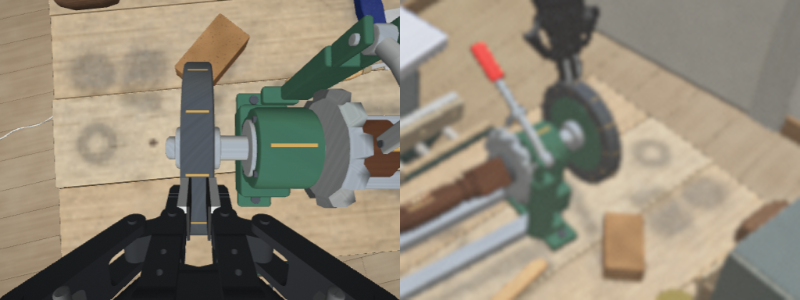

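```bash
python3 -m pendant '[[[0,0,0,0,0,0,0],[0,0,0,0,0,0,0],[0,0,0,0,0,0,0],[0,0,0,0,0,0,0]]]' 40
python3 - <<'E'
from h import *
s=monitor.state(); print(s['finger_force'],s['gripper_width'])
p,d=eyes.snapshot('wrist')
a=cv2.resize(p[180:384,130:402],(800,600),interpolation=cv2.INTER_CUBIC);save(a,'f')
E
```

```text
clock: 5.05
tcp_pos: [0.5411, 0.0166, 0.1863]
eef_rot: [0.022, 0.973, -0.113, 0.198]
ft_force: [0.6, -0.1, -0.2]
gripper_width: -0.0
finger_force: 0.0
0.0 -0.0003497288653343127
```

View pics/f.png

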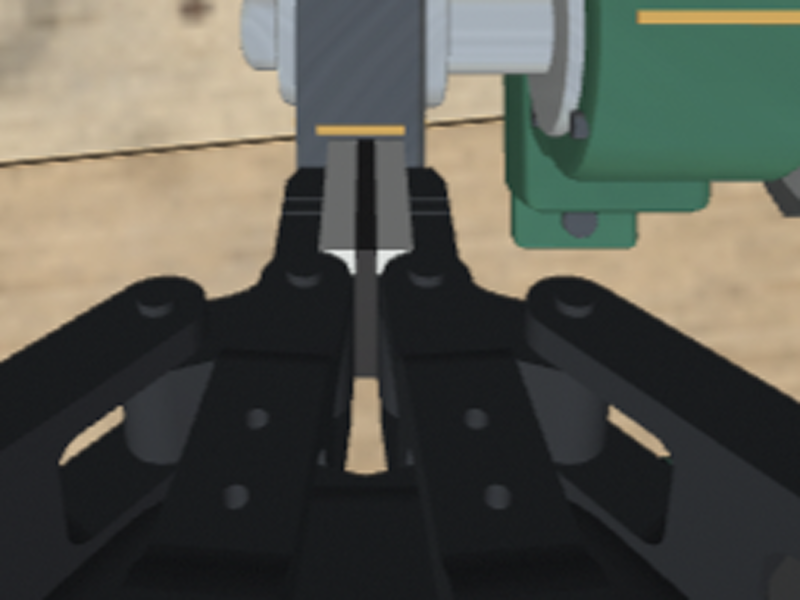

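```bash
python3 - <<'E'
from h import *
s=monitor.state(); M=R(s['eef_rot']); t=np.array(s['tcp_pos'])
p,d=eyes.snapshot('wrist')
C=eyes.calibration('wrist');K=C['camera_matrix'];T=C['tool_from_camera'];print(np.round(T,3))
q=T[:3,:3].T@(-T[:3,3]); print('tcp px',(K@q)[:2]/q[2],q)
def w(u,v):
    z=d[v,u]; c=np.array([(u-K[0,2])/K[0,0]*z,(v-K[1,2])/K[1,1]*z,z]); tl=T[:3,:3]@c+T[:3,3]; return np.round(tl,3),np.round(M@tl+t,3)
for u,v in [(253,100),(253,150),(253,180),(253,210),(253,218),(253,222),(248,230),(261,230),(254,240),(248,250)]: print(u,v,p[v,u],*w(u,v))
E
```

```text
[[ 0.    -0.948 -0.319  0.08 ]
 [ 1.     0.     0.     0.001]
 [-0.    -0.319  0.948 -0.164]
 [ 0.     0.     0.     1.   ]]
tcp px [252.67800786 221.5834274 ] [-0.00078652  0.02383165  0.18149254]
253 100 [75 79 81] [0.071 0.    0.022] [ 0.612 -0.     0.194]
253 150 [81 87 95] [ 0.046  0.    -0.007] [0.58  0.007 0.21 ]
253 180 [82 88 96] [ 0.031  0.    -0.014] [0.564 0.011 0.211]
253 210 [81 87 95] [ 0.016  0.    -0.019] [0.548 0.015 0.21 ]
253 218 [82 89 97] [ 0.012  0.    -0.019] [0.544 0.016 0.209]
253 222 [117 106  82] [ 0.01  0.   -0.02] [0.542 0.016 0.209]
248 230 [105 106 106] [ 0.01  -0.002 -0.029] [0.539 0.019 0.217]
261 230 [105 106 106] [ 0.009  0.004 -0.029] [0.538 0.013 0.216]
254 240 [23 23 24] [ 0.01   0.001 -0.04 ] [0.535 0.017 0.227]
248 250 [105 106 106] [ 0.01  -0.002 -0.048] [0.532 0.021 0.235]
```

```bash
python3 -m pendant '[[[0,0,0,0,0,0,50],[0,0,0,0,0,0,50],[0,0,0,0,0,0,50],[0,0,0,0,0,0,50],[0,0,0,0,0,0,50],[0,0,0,0,0,0,50]]]' 40
python3 - <<'E'
from h import *
p,d=eyes.snapshot('wrist')
a=cv2.resize(p[180:384,130:402],(400,300),interpolation=cv2.INTER_CUBIC);np.save('a.npy',a)
E
python3 -m pendant '[[[0,0,0,0,0,0,20],[0,0,0,0,0,0,20],[0,0,0,0,0,0,20],[0,0,0,0,0,0,20],[0,0,0,0,0,0,20],[0,0,0,0,0,0,20]]]' 40
python3 - <<'E'
from h import *
p,d=eyes.snapshot('wrist')
a=cv2.resize(p[180:384,130:402],(400,300),interpolation=cv2.INTER_CUBIC);save(np.hstack([np.load('a.npy'),a]),'g')
s=monitor.state();print(s['gripper_width'],s['finger_force'])
E
```

```text
clock: 5.65
tcp_pos: [0.5411, 0.0166, 0.1863]
eef_rot: [0.022, 0.973, -0.113, 0.198]
ft_force: [-0.1, 0.4, -0.3]
gripper_width: 0.583
finger_force: 0.0
clock: 6.2
tcp_pos: [0.5411, 0.0166, 0.1863]
eef_rot: [0.022, 0.973, -0.113, 0.198]
ft_force: [0.3, -0.7, 1.0]
gripper_width: 0.234
finger_force: 0.0
0.23949764340470578 0.0
```

View pics/g.png

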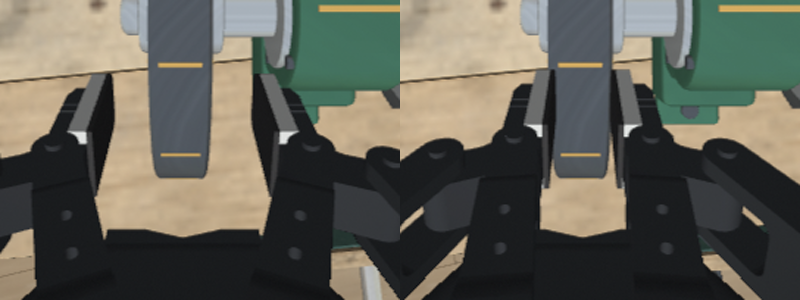

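At command 20 (right half) the pads straddle the rim, around (552–612, 100). When shut in the earlier picture, they passed into the rim with no force. I'll pinch deeper and watch the force.

```bash
python3 -m pendant '[[[0,0,0,0,0,0,40],[0,0,0,0,0,0,40],[0,0,0.25,0,0,0,40],[0,0,0.45,0,0,0,40],[0,0,0.45,0,0,0,40]]]' 40
python3 -m pendant '[[[0,0,0,0,0,0,16],[0,0,0,0,0,0,16],[0,0,0,0,0,0,16],[0,0,0,0,0,0,16],[0,0,0,0,0,0,16],[0,0,0,0,0,0,16]]]' 60
python3 look.py d scene
```

```text
clock: 6.67
tcp_pos: [0.5476, 0.0146, 0.1684]
eef_rot: [0.022, 0.974, -0.113, 0.197]
ft_force: [-0.7, -0.4, 0.2]
gripper_width: 0.471
finger_force: 0.0
clock: 7.17
tcp_pos: [0.5483, 0.0158, 0.1702]
eef_rot: [0.021, 0.973, -0.113, 0.199]
ft_force: [0.0, 5.4, -2.6]
gripper_width: 0.263
finger_force: 60.1
clock 7.1667 tcp [0.5483 0.0158 0.1702] tx [ 0.896 -0.211  0.391] tz [ 0.382 -0.086 -0.92 ] J [ 0.54 -0.05 -0.86  0.56 -0.53  0.34] F [ 0.   5.4 -2.6]
scene wheel_hub [(0.8, [0.5664, 0.0142, 0.1263])]
scene wheel_mark [(0.91, [0.5052, 0.0246, 0.0679])]
scene latch_pad []
scene stool_leg [(0.74, [0.53, -0.1324, 0.1256])]
scene carving_stand [(0.72, [0.565, 0.0108, 0.0003])]
```

```bash
python3 -m pendant '[[[0,0,0,0,0,0,10],[0.045,0,0.001,0,-0.46,0,10],[0.09,0,0.004,0,-0.92,0,10],[0.18,0,0.015,0,-1.84,0,10],[0.268,0,0.033,0,-2.76,0,10],[0.355,0,0.058,0,-3.68,0,10],[0.44,0,0.09,0,-4.6,0,10],[0.521,0,0.128,0,-5.52,0,10],[0.6,0,0.173,0,-6.44,0,10],[0.674,0,0.224,0,-7.36,0,10],[0.744,0,0.281,0,-8.28,0,10],[0.778,0,0.312,0,-8.74,0,10],[0.809,0,0.344,0,-9.2,0,10],[0.809,0,0.344,0,-9.2,0,10],[0.809,0,0.344,0,-9.2,0,10],[0.809,0,0.344,0,-9.2,0,10]]]' 40
python3 look.py d scene top
```

```text
clock: 8.8
tcp_pos: [0.5827, 0.0077, 0.1702]
eef_rot: [-0.025, 0.973, -0.113, -0.198]
ft_force: [1.1, 4.7, 2.7]
gripper_width: 0.263
finger_force: 60.7
clock 8.8 tcp [0.5827 0.0077 0.1702] tx [ 0.896 -0.21  -0.391] tz [-0.379  0.093 -0.921] J [ 0.22  0.5   0.14 -0.17 -1.58  1.15] F [1.1 4.7 2.7]
scene wheel_hub [(0.58, [0.5645, 0.0159, 0.1264])]
scene wheel_mark [(0.96, [0.4814, 0.0306, 0.1266])]
scene latch_pad [(0.78, [0.4678, -0.1001, 0.284])]
scene stool_leg [(0.61, [0.5309, -0.1344, 0.1283])]
scene carving_stand [(0.9, [0.5645, 0.011, 0.0018])]
top wheel_hub [(0.62, [0.5651, 0.0146, 0.1272])]
top wheel_mark [(0.7, [0.4846, 0.0267, 0.1311])]
top latch_pad [(0.8, [0.4713, -0.1037, 0.2845])]
top stool_leg [(0.82, [0.5329, -0.1362, 0.128])]
top carving_stand [(0.88, [0.5654, 0.0135, -0.0021])]
```

```bash
python3 -m pendant '[[[0,0,0,0,0,0,42],[0,0,0,0,0,0,42],[0,0,0,0,0,0,42],[-0.09,-0.03,0.004,0,0.92,0,42],[-0.22,-0.03,0.023,0,2.3,0,42],[-0.355,-0.03,0.058,0,3.68,0,42],[-0.48,-0.03,0.108,0,5.06,0,42],[-0.6,-0.03,0.173,0,6.44,0,42],[-0.71,-0.03,0.25,0,7.82,0,42],[-0.809,-0.03,0.344,0,9.2,0,42],[-0.809,-0.03,0.344,0,9.2,0,42],[-0.809,-0.03,0.344,0,9.2,0,42],[-0.809,-0.03,0.344,0,9.2,0,10],[-0.809,-0.03,0.344,0,9.2,0,10],[-0.809,-0.03,0.344,0,9.2,0,10],[-0.809,-0.03,0.344,0,9.2,0,10],[-0.809,-0.03,0.344,0,9.2,0,10],[-0.809,-0.03,0.344,0,9.2,0,10]]]' 40
python3 look.py d scene top
```

```text
clock: 10.9
tcp_pos: [0.5495, 0.0156, 0.171]
eef_rot: [0.022, 0.973, -0.114, 0.198]
ft_force: [-10.1, -1.5, 11.9]
gripper_width: 0.271
finger_force: 40.1
clock 10.9 tcp [0.5495 0.0156 0.171 ] tx [ 0.895 -0.213  0.391] tz [ 0.381 -0.088 -0.92 ] J [ 0.54 -0.04 -0.85  0.56 -0.54  0.34] F [-10.1  -1.5  11.9]
scene wheel_hub [(0.85, [0.5652, 0.0116, 0.1289])]
scene wheel_mark [(0.72, [0.5667, 0.0088, -0.0015])]
scene latch_pad [(0.66, [0.4694, -0.1027, 0.2825])]
scene stool_leg [(0.72, [0.532, -0.1309, 0.1267])]
scene carving_stand [(0.69, [0.564, 0.0123, 0.0007])]
top wheel_hub [(0.59, [0.5671, 0.0116, 0.131])]
top wheel_mark [(0.79, [0.4852, 0.0296, 0.1322])]
top latch_pad [(0.71, [0.4671, -0.105, 0.2856])]
top stool_leg [(0.83, [0.53, -0.1359, 0.1275])]
top carving_stand [(0.91, [0.5642, 0.0122, -0.0024])]
```

```bash
python3 -m pendant '[[[0.045,0,0.001,0,-0.46,0,10],[0.09,0,0.004,0,-0.92,0,10],[0.18,0,0.015,0,-1.84,0,10],[0.268,0,0.033,0,-2.76,0,10],[0.355,0,0.058,0,-3.68,0,10],[0.44,0,0.09,0,-4.6,0,10],[0.521,0,0.128,0,-5.52,0,10],[0.6,0,0.173,0,-6.44,0,10],[0.674,0,0.224,0,-7.36,0,10],[0.744,0,0.281,0,-8.28,0,10],[0.778,0,0.312,0,-8.74,0,10],[0.809,0,0.344,0,-9.2,0,10],[0.809,0,0.344,0,-9.2,0,10],[0.809,0,0.344,0,-9.2,0,10],[0.809,0,0.344,0,-9.2,0,10]]]' 40
python3 -m pendant '[[[0,0,0,0,0,0,42],[0,0,0,0,0,0,42],[0,0,0,0,0,0,42],[-0.09,0,0.004,0,0.92,0,42],[-0.22,0,0.023,0,2.3,0,42],[-0.355,0,0.058,0,3.68,0,42],[-0.48,0,0.108,0,5.06,0,42],[-0.6,0,0.173,0,6.44,0,42],[-0.71,0,0.25,0,7.82,0,42],[-0.809,0,0.344,0,9.2,0,42],[-0.809,0,0.344,0,9.2,0,42],[-0.809,0,0.344,0,9.2,0,42],[-0.809,0,0.344,0,9.2,0,10],[-0.809,0,0.344,0,9.2,0,10],[-0.809,0,0.344,0,9.2,0,10],[-0.809,0,0.344,0,9.2,0,10],[-0.809,0,0.344,0,9.2,0,10],[-0.809,0,0.344,0,9.2,0,10]]]' 40
python3 look.py h scene top wrist
```

```text
clock: 12.75
tcp_pos: [0.5844, 0.0073, 0.1695]
eef_rot: [-0.025, 0.973, -0.113, -0.198]
ft_force: [2.0, -3.8, 3.2]
gripper_width: 0.269
finger_force: 41.9
clock: 14.25
tcp_pos: [0.5495, 0.0156, 0.1711]
eef_rot: [0.022, 0.973, -0.114, 0.198]
ft_force: [-11.5, -1.4, 13.1]
gripper_width: 0.266
finger_force: 40.1
clock 14.25 tcp [0.5495 0.0156 0.1711] tx [ 0.895 -0.213  0.391] tz [ 0.381 -0.088 -0.92 ] J [ 0.54 -0.04 -0.85  0.56 -0.54  0.34] F [-11.5  -1.4  13.1]
scene wheel_hub [(0.74, [0.5652, 0.0126, 0.1268])]
scene wheel_mark [(0.9, [0.5079, 0.0241, 0.1876])]
scene latch_pad [(0.7, [0.4717, -0.1024, 0.2837])]
scene stool_leg [(0.97, [0.5335, -0.1293, 0.1288])]
scene carving_stand [(0.77, [0.563, 0.0094, 0.0036])]
top wheel_hub [(0.84, [0.5651, 0.0103, 0.1287])]
top wheel_mark [(0.59, [0.5125, 0.0251, 0.1917])]
top latch_pad [(0.75, [0.4711, -0.103, 0.2865])]
top stool_leg []
top carving_stand [(0.66, [0.5652, 0.0129, -0.0009])]
wrist wheel_hub [(0.2, [0.7047, -0.045, -0.0037])]
wrist wheel_mark [(0.9, [0.5078, 0.0215, 0.1882])]
wrist latch_pad []
wrist stool_leg []
wrist carving_stand []
9027 [0.56012221 0.01244883 0.20833284] [ 0.51486252 -0.00925665  0.20000095] [0.60818047 0.04239633 0.21596015]
rect ((559.6458129882812, 7.787895202636719), (50.041255950927734, 92.96736907958984), 64.82910919189453)
```

```bash
python3 -m pendant '[[[0.045,0,0.001,0,-0.46,0,10],[0.09,0,0.004,0,-0.92,0,10],[0.18,0,0.015,0,-1.84,0,10],[0.268,0,0.033,0,-2.76,0,10],[0.355,0,0.058,0,-3.68,0,10],[0.44,0,0.09,0,-4.6,0,10],[0.521,0,0.128,0,-5.52,0,10],[0.6,0,0.173,0,-6.44,0,10],[0.674,0,0.224,0,-7.36,0,10],[0.744,0,0.281,0,-8.28,0,10],[0.774,0,0.309,0,-8.7,0,10],[0.774,0,0.309,0,-8.7,0,10],[0.774,0,0.309,0,-8.7,0,10],[0.774,0,0.309,0,-8.7,0,10]]]' 40
cat > mark.py <<'E'
from h import *
s=monitor.state(); M=R(s['eef_rot']); t=np.array(s['tcp_pos'])
hub=np.array([.565,.012,.128]); ax=np.array([np.cos(.231),-np.sin(.231),0])
for c in ['scene','top','wrist']:
  p,d=eyes.snapshot(c); C=eyes.calibration(c);K=C['camera_matrix']
  v,u=np.mgrid[:384,:512]
  P=np.stack([(u-K[0,2])/K[0,0]*d,(v-K[1,2])/K[1,1]*d,d],-1)
  if c=='wrist':
    T=C['tool_from_camera'];P=(P@T[:3,:3].T+T[:3,3])@M.T+t
  else: P=(P-C['t'])@C['R']
  q=P-hub; x=q@ax; y=q@np.array([-ax[1],ax[0],0]); z=q[...,2]; r=np.hypot(x,z)
  f=p.astype(int); m=(d>0)&(abs(y)<.014)&(abs(r-.085)<.006)&(f.min(-1)>150)&(f.max(-1)-f.min(-1)<50)
  a=np.degrees(np.arctan2(x,z))[m]
  print(c,m.sum(),(np.median(a),a.min(),a.max()) if m.sum() else '')
  for k in spot_point(c,'wheel_mark')[:1]:
    q=np.array(k['position'])-hub; print('  spot',k['score'],np.degrees(np.arctan2(q@ax,q[2])))
  save(cv2.resize(p,(800,600)),'m%d'%(s['clock']*100)+c)
E
python3 mark.py
```

```text
clock: 16.32
tcp_pos: [0.583, 0.0078, 0.1703]
eef_rot: [-0.022, 0.978, -0.113, -0.176]
ft_force: [1.4, -5.3, 3.4]
gripper_width: 0.269
finger_force: 41.5
scene 0 
  spot 0.84 3.141913544567538
top 33 (np.float64(1.2180251334713859), np.float64(-1.8878458101870113), np.float64(4.8291546699709285))
  spot 0.69 3.8616211172790336
wrist 506 (np.float64(0.9412783554926548), np.float64(-30.092059288587755), np.float64(77.51028594066577))
  spot 0.61 -0.7334951383776137
```

```bash
python3 -m pendant '[[[0,0,0,0,0,0,46],[0,0,0,0,0,0,46],[0,0,0,0,0,0,46],[0,0,0,0,0,0,46],[0,0,-0.6,0,0,0,46],[0,0,-1.4,0,0,0,46],[0,0,-2.2,0,0,0,46],[0,0,-2.8,0,0,0,46],[0,0,-3.5,0,2,0,10],[0,0,-3.5,0,4.1,0,0],[0,0,-3.5,0,4.1,0,0],[0,0,-3.5,0,4.1,0,0]]]' 30
python3 mark.py; python3 look.py i
```

```text
clock: 17.62
tcp_pos: [0.6244, -0.0028, 0.3022]
eef_rot: [-0.002, 0.993, -0.114, 0.003]
ft_force: [-0.0, -0.4, -0.6]
gripper_width: 0.003
finger_force: 0.0
scene 18 (np.float64(1.369505018455785), np.float64(-6.564120338390666), np.float64(6.105470127897609))
  spot 0.97 0.9791128026575011
top 32 (np.float64(0.9106944958159293), np.float64(-2.251436202135166), np.float64(3.805948120364671))
  spot 0.75 1.4907498018117658
wrist 0 
clock 17.9167 tcp [ 0.6293 -0.0028  0.3012] tx [ 0.973 -0.229 -0.001] tz [-0.     0.003 -1.   ] J [ 0.3   0.24  0.06 -0.   -1.38  1.04] F [ 0.4  0.5 -0.8]
```

```bash
python3 -m pendant '[[[0,0,-0.9,0,0,0,0],[-0.8,0.75,-0.9,0,0,0,0],[-1.6,1.5,-0.9,0,0,0,0],[-2.3,2.1,-0.9,0,0,0,0],[-3,2.75,-0.9,0,0,0,0],[-3.6,3.31,-0.9,0,0,0,0],[-3.6,3.31,-0.9,0,0,0,0],[-3.6,3.31,-0.9,0,0,0,0],[-3.6,3.31,-0.9,0,0,0,0]]]' 30
python3 look.py j wrist
python3 - <<'E'
from h import *
s=monitor.state(); M=R(s['eef_rot']); t=np.array(s['tcp_pos'])
p,d=eyes.snapshot('wrist'); C=eyes.calibration('wrist');K=C['camera_matrix'];T=C['tool_from_camera']
v,u=np.mgrid[:384,:512]
P=np.stack([(u-K[0,2])/K[0,0]*d,(v-K[1,2])/K[1,1]*d,d],-1);P=(P@T[:3,:3].T+T[:3,3])@M.T+t
f=p.astype(int); m=(f[...,0]>130)&(f[...,1]<70)&(d>0)&(P[...,2]>.2); q=P[m]
print(m.sum(),q.mean(0),q.min(0),q.max(0)); print(cv2.minAreaRect((q[:,:2]*1000).astype(np.float32)))
E
```

```text
clock: 18.67
tcp_pos: [0.4587, -0.0991, 0.3373]
eef_rot: [-0.001, 0.993, -0.116, 0.0]
ft_force: [0.5, -0.1, 0.1]
gripper_width: -0.003
finger_force: 0.0
clock 18.6667 tcp [ 0.4587 -0.0991  0.3373] tx [ 0.973 -0.23  -0.   ] tz [ 0.001  0.003 -1.   ] J [ 0.21 -0.05 -0.19 -0.   -1.43  1.13] F [ 0.5 -0.1  0.1]
wrist wheel_hub [(0.59, [0.5654, 0.0136, 0.1279])]
wrist wheel_mark [(0.97, [0.566, 0.0106, 0.2134])]
wrist latch_pad [(0.56, [0.4706, -0.1055, 0.2846])]
wrist stool_leg [(0.62, [0.5328, -0.1342, 0.1285])]
wrist carving_stand [(0.76, [0.5636, 0.011, -0.0013])]
2652 [0.56572294 0.00951906 0.20771221] [ 0.52009293 -0.00922108  0.2000077 ] [0.60919413 0.03219015 0.21440417]
rect ((564.2622680664062, 11.677054405212402), (26.46306610107422, 87.98442840576172), 76.76978302001953)
1646 [ 0.47263258 -0.10338689  0.28131637] [ 0.4394479  -0.11788215  0.26867665] [ 0.4972331  -0.08505001  0.29538676]
((468.4230651855469, -101.43407440185547), (22.54886817932129, 55.92034912109375), 76.50807189941406)
```

View pics/jwrist.png

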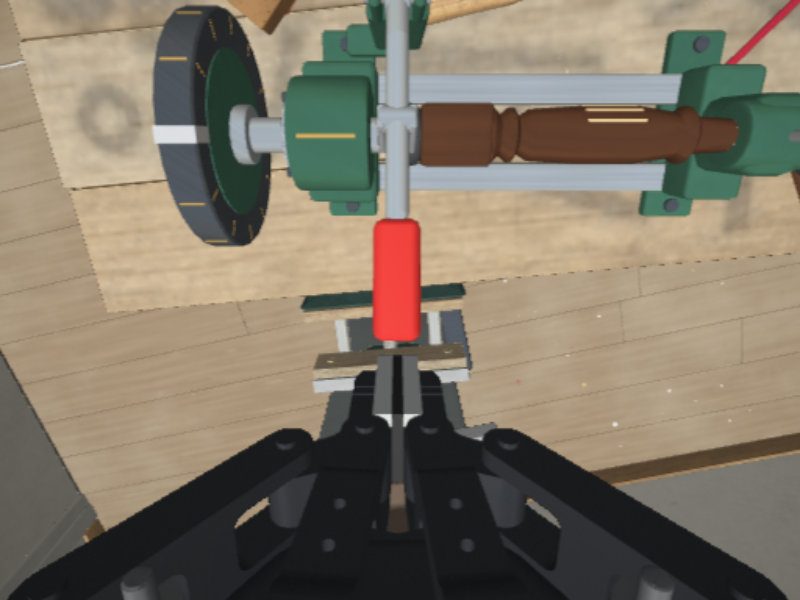

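The white line is at (180,133), in line with the spindle on top of the wheel. The red pad is at (397,280), straight ahead of and below the fingers. Pressing down now.

```bash
python3 -m pendant '[[[0,0,0.6,0,0,0,0],[0,0,1.1,0,0,0,0],[0,0,1.3,0,0,0,0],[0,0,1.45,0,0,0,0],[0,0,1.6,0,0,0,0],[0,0,1.75,0,0,0,0],[0,0,1.9,0,0,0,0],[0,0,2.05,0,0,0,0],[0,0,2.15,0,0,0,0],[0,0,2.2,0,0,0,0],[0,0,2.25,0,0,0,0],[0,0,2.3,0,0,0,0],[0,0,2.35,0,0,0,0],[0,0,2.4,0,0,0,0],[0,0,2.4,0,0,0,0]]]' 30
python3 -m pendant '[[[0,0,0.05,0,0,0,0],[0,0,0.1,0,0,0,0],[0,0,0.15,0,0,0,0],[0,0,0.2,0,0,0,0],[0,0,0.25,0,0,0,0],[0,0,0.3,0,0,0,0],[0,0,0.35,0,0,0,0],[0,0,0.35,0,0,0,0]]]'
```

```text
clock: 20.27
tcp_pos: [0.4578, -0.0987, 0.2408]
eef_rot: [-0.001, 0.993, -0.115, -0.0]
ft_force: [1.1, -0.7, 0.8]
gripper_width: -0.003
finger_force: 0.0
clock: 20.93
tcp_pos: [0.4577, -0.0987, 0.2267]
eef_rot: [-0.001, 0.993, -0.115, -0.0]
ft_force: [-0.7, -0.5, -0.7]
gripper_width: 0.007
finger_force: 0.0
```

```bash
python3 - <<'E'
from h import *
for c in ['scene','top','wrist']:
    p,d=eyes.snapshot(c)
    print(c,[(round(a['score'],2),np.round(a['position'],4).tolist()) for a in spot_point(c,'latch_pad')[:1]])
    if c=='scene': a=cv2.resize(p[90:210,200:360],(400,300),interpolation=cv2.INTER_CUBIC)
save(np.hstack([a,cv2.resize(p,(400,300))]),'k'); s=monitor.state(); print(s['clock'],s['ft_force'])
E
```

```text
scene [(0.57, [0.453, -0.0957, 0.2462])]
top [(0.69, [0.4554, -0.1001, 0.2498])]
wrist [(0.78, [0.4569, -0.1012, 0.2489])]
21.2333 [ 0.38966353 -0.00482665  0.13953336]
```

View pics/k.png

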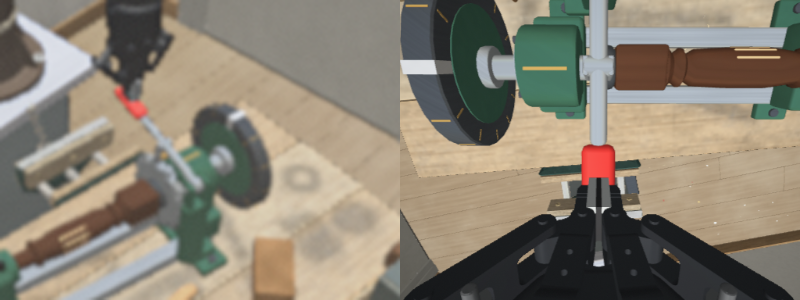

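The pad is following: it is at z 0.248, with the effective fingertip about 20 mm behind the nominal TCP. That also explains why the rim needed a deeper pinch. I'll keep pressing, guided by force.

```bash
python3 -m pendant '[[[0,0,0.05,0,0,0,0],[0,0,0.1,0,0,0,0],[0,0,0.15,0,0,0,0],[0,0,0.2,0,0,0,0],[0,0,0.25,0,0,0,0],[0,0,0.3,0,0,0,0],[0,0,0.35,0,0,0,0],[0,0,0.4,0,0,0,0],[0,0,0.45,0,0,0,0],[0,0,0.45,0,0,0,0]]]'
python3 -m pendant '[[[0,0,0.03,0,0,0,0],[0,0,0.06,0,0,0,0],[0,0,0.09,0,0,0,0],[0,0,0.12,0,0,0,0],[0,0,0.12,0,0,0,0]]]'
python3 -c "
from h import *
for c in ['scene','top','wrist']:
    eyes.snapshot(c); print(c,[np.round(a['position'],4).tolist() for n in ['latch_pad','wheel_mark'] for a in spot_point(c,n)[:1]])
print(monitor.state()['ft_force'])"
```

```text
clock: 22.07
tcp_pos: [0.4577, -0.0987, 0.2087]
eef_rot: [-0.001, 0.993, -0.115, -0.0]
ft_force: [0.0, 0.3, 0.4]
gripper_width: 0.002
finger_force: 0.0
clock: 22.48
tcp_pos: [0.4578, -0.0987, 0.2041]
eef_rot: [-0.001, 0.993, -0.115, 0.0]
ft_force: [-0.2, 0.0, 0.3]
gripper_width: -0.004
finger_force: 0.0
scene [[0.4509, -0.0996, 0.2255]]
top [[0.4474, -0.097, 0.2268], [0.5683, 0.0111, 0.215]]
wrist [[0.5654, 0.0127, -0.0021]]
[-0.25386405  0.26035246  0.8987744 ]
```

```bash
python3 -m pendant '[[[0,0,0.03,0,0,0,0],[0,0,0.06,0,0,0,0],[0,0,0.09,0,0,0,0],[0,0,0.09,0,0,0,0]]]'
python3 -m pendant '[[[0,0,0.02,0,0,0,0],[0,0,0.04,0,0,0,0],[0,0,0.06,0,0,0,0],[0,0,0.06,0,0,0,0]]]'
```

```text
clock: 23.27
tcp_pos: [0.4578, -0.0987, 0.2005]
eef_rot: [-0.001, 0.993, -0.115, -0.0]
ft_force: [-0.0, 0.3, 0.8]
gripper_width: -0.002
finger_force: 0.0
clock: 23.6
tcp_pos: [0.4579, -0.0987, 0.1982]
eef_rot: [-0.001, 0.993, -0.115, 0.0]
ft_force: [0.3, 0.4, -0.2]
gripper_width: -0.002
finger_force: 0.0
```

```bash
python3 -m pendant '[[[0,0,0.02,0,0,0,0],[0,0,0.04,0,0,0,0],[0,0,0.06,0,0,0,0],[0,0,0.06,0,0,0,0]]]'
python3 -m pendant '[[[0,0,0.02,0,0,0,0],[0,0,0.04,0,0,0,0],[0,0,0.06,0,0,0,0],[0,0,0.06,0,0,0,0]]]'
python3 -c "
from h import *
for c in ['scene','top','wrist']:
    eyes.snapshot(c); print(c,[np.round(a['position'],4).tolist() for n in ['latch_pad','wheel_mark'] for a in spot_point(c,n)[:1]])
print(monitor.state()['ft_force'])"
```

```text
clock: 23.93
tcp_pos: [0.4579, -0.0987, 0.1968]
eef_rot: [-0.001, 0.993, -0.115, 0.0]
ft_force: [-3.9, 1.5, 8.8]
gripper_width: -0.002
finger_force: 4.5
clock: 24.27
tcp_pos: [0.4579, -0.0988, 0.1958]
eef_rot: [-0.001, 0.993, -0.115, 0.001]
ft_force: [-10.6, 4.4, 20.3]
gripper_width: -0.0
finger_force: 10.3
scene [[0.4488, -0.0965, 0.2147], [0.5664, 0.0139, 0.2141]]
top [[0.4506, -0.0982, 0.219], [0.5704, 0.0129, 0.2134]]
wrist []
[-9.53485318  4.51382627 19.60799384]
```

Force rose sharply to 20 N with the pad at about 0.218 m, so the lever has reached its stop. I'll retreat and verify.

```bash
python3 -m pendant '[[[0,0,-0.1,0,0,0,0],[0,0,-0.3,0,0,0,0],[0,0,-0.6,0,0,0,0],[0,0,-1.2,0,0,0,0],[0,0,-2,0,0,0,0],[0,0,-3,0,0,0,0],[0,0,-3.5,0,0,0,0],[0,0,-3.5,0,0,0,0],[0,0,-3.5,0,0,0,0]]]'
python3 mark.py; python3 - <<'E'
from h import *
for c in ['scene','top','wrist']:
    p,d=eyes.snapshot(c); print(c,[np.round(a['position'],4).tolist() for a in spot_point(c,'latch_pad')[:1]])
s=monitor.state(); M=R(s['eef_rot']); t=np.array(s['tcp_pos']); C=eyes.calibration('wrist');K=C['camera_matrix'];T=C['tool_from_camera']
v,u=np.mgrid[:384,:512]
P=np.stack([(u-K[0,2])/K[0,0]*d,(v-K[1,2])/K[1,1]*d,d],-1);P=(P@T[:3,:3].T+T[:3,3])@M.T+t
f=p.astype(int); m=(f[...,0]>130)&(f[...,1]<70)&(d>0)&(P[...,2]>.15); q=P[m]
X=np.c_[(q[:,:2]-[.565,.012])@[np.cos(.231),-np.sin(.231)],np.ones(len(q))]
g=q[:,2]>.205
print(m.sum(),np.linalg.lstsq(X[g],q[g,2],rcond=None)[0],X[g,0].min(),X[g,0].max(),q[:,2].min(),q[:,2].max(),t,s['ft_force'])
save(cv2.resize(p,(800,600)),'z')
E
```

```text
clock: 25.47
tcp_pos: [0.4584, -0.0989, 0.3349]
eef_rot: [-0.002, 0.993, -0.115, 0.001]
ft_force: [0.2, 0.1, -0.9]
gripper_width: -0.002
finger_force: 0.0
scene 18 (np.float64(0.7574910172788067), np.float64(-4.9467737931369), np.float64(5.054690932963513))
  spot 0.92 -0.9230001120359196
top 33 (np.float64(0.22733090906544323), np.float64(-2.8028475113675615), np.float64(3.30990782770397))
  spot 0.57 2.107420380909677
wrist 313 (np.float64(0.39030262941159416), np.float64(-2.5192276811060914), np.float64(3.785408907686629))
scene [[0.4478, -0.0979, 0.2187]]
top [[0.4461, -0.1002, 0.2214]]
wrist []
472 [-0.00678268  0.21659703] -0.1146145581683415 -0.05503369735384413 0.21248233528685767 0.22000332325011906 [ 0.45780021 -0.09903987  0.33344208] [0.48608298 0.06333027 0.67481956]
```

View pics/z.png

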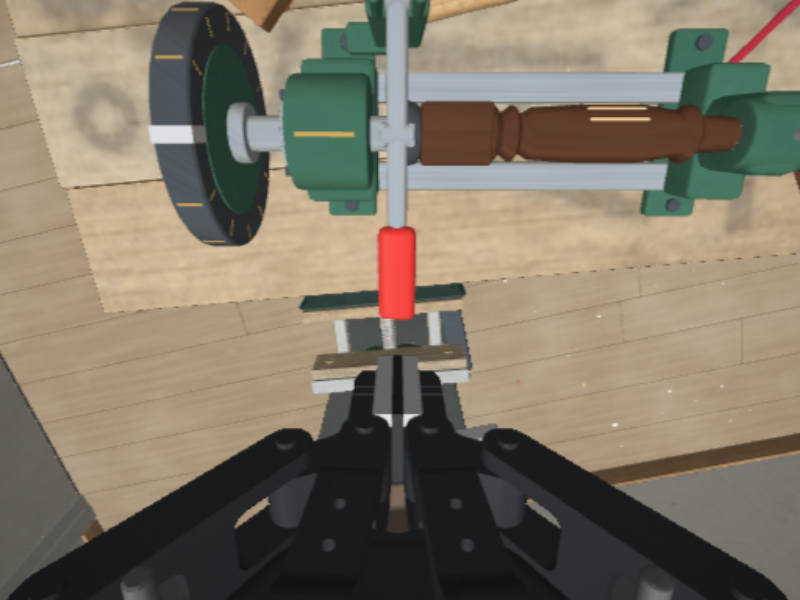

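The pad at (397,272) now lies level, at z about 0.218 m. The white line at (178,134) is at the top, with the measured angle moving from about +1° to about +0.4°. The latch is home, so I'm handing in.

```bash
python3 -c "
from rig import robot; print(robot.job_done())"
```

```text
the job is handed in; nothing more can be done
None
```

The job is handed in: the white line stands at the top (measured within about 1°), and the latch was pressed with about 20 N, above the 5–15 N you gave, until it stopped and the pad lay level at home height; I planned no contact with the leg, sanding block or try square, but took no separate check of them at the end.

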